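# Raise the staining hood's sash to its height clip

## Task

Push up the sliding window of the staining hood that has the pointed height clip on its outer post, from beneath its lip with the fingertips, until the top of the lip is level with the flat top of the clip, and leave it there. Do not pinch the lip; leave the other window as it is and everything standing around the hood where it is.

Things in the scene. Friction and masses are not known exactly. Their poses are not given: they have to be found in the camera images.
- hood: staining hood, fixed: frame 610 mm wide, 340 tall, 170 deep, open back, two clear sashes side by side on the robot's side. Origin on the table midway between the outer posts, in the sash plane; x into the hood (away from the robot), y left, z up; yaw within 0.2 rad. Outer posts (40 x 30 mm) at y = +-245 mm, middle post at y = 0. A sill panel 95 mm high stands 10 mm behind the sash plane; under the lips is free space.
- sash_left (a joint): height of the left (+y) sash above its lowest stop, 0 to 0.18 m, growing upward; starts at 0 to 0.04. Counterweighted: it needs about 1.5 to 5 N to move either way and stays where it is left.
- sash_right (a joint): the same for the right (-y) sash.
- edge_left (a point): middle of the lower front edge of the left sash's lip; it lies at x = -54, y = +117 mm in the hood's frame, 100 mm above the table when the sash is at 0, and rises with the sash. Axes as the hood's.
- liptop_left (a point): centre of the flat top face of the left sash's lip, 12 mm above the lip's underside (so 112 mm above the table when the sash is at 0). The lip is a level aluminium ledge at the foot of the clear pane, 150 mm long in y, 12 mm thick, standing 50 mm out of the pane towards the robot, free underneath.
- edge_right (a point): middle of the lower front edge of the right sash's lip; it lies at x = -54, y = -117 mm in the hood's frame, 100 mm above the table when the sash is at 0, and rises with the sash. Axes as the hood's.
- liptop_right (a point): centre of the flat top face of the right sash's lip, 12 mm above the lip's underside (so 112 mm above the table when the sash is at 0). The lip is a level aluminium ledge at the foot of the clear pane, 150 mm long in y, 12 mm thick, standing 50 mm out of the pane towards the robot, free underneath.
- clip: the height clip: a dark steel collar around one of the two outer posts, 85 x 50 x 14 mm tall, standing 35 mm out of the post's front, with a flat point to each side (90 mm from point to point). Origin on its flat top face, which is the mark, at the post's centre; it lies 180 to 275 mm above the table, at y = +245 mm (it then marks the left sash) or -245 mm (right sash) in the hood's frame.
- dial: a round dial gauge, 60 mm across, on the other outer post; it marks nothing. Origin at its centre.
- dropper_a: bystander, to be left alone: amber dropper bottle, 32 mm dia, 99 mm tall, standing in front of the hood's middle post, between the two lips. Origin at the centre of its underside.
- dropper_b: bystander, to be left alone: amber dropper bottle, 32 mm dia, 99 mm tall, standing beside the hood's right post. Origin at the centre of its underside.
- slide_box: bystander, to be left alone: flat slide box, 52 x 82 x 26 mm tall, lying in front of the right sash. Origin at the centre of its underside.
- petri_dish: bystander, to be left alone: shut petri dish, 94 mm dia, 14 mm tall, lying in front of the left sash. Origin at the centre of its underside.
- beaker: bystander, to be left alone: glass beaker, 68 mm dia, 90 mm tall, standing beside the hood's left post. Origin at the centre of its underside.
- reagent: bystander, to be left alone: reagent bottle, 60 mm dia, 130 mm tall, standing inside the hood behind the left sash. Origin at the centre of its underside.
- stain_tray: bystander, to be left alone: white tray with divisions, 50 x 90 x 50 mm tall, inside the hood behind the right sash. Origin at the centre of its underside.

How it is judged:
By the outcome, as a careful person would: the job done as asked, in the order asked, and still so for the second after the job is handed in, with the robot touching nothing.
It also fails if it takes over 38 s, if anything falls off the work surface, if the arm or the gripper's body presses on something with over 40 N, if the wrist force passes 120 N, or if a joint passes its speed limit or range.

## Robot

A 6-joint arm with a two-finger parallel gripper is mounted at the origin on the work surface. World frame = base frame: x ahead of the robot, y to its left, z up, the work surface at z = 0. Lengths are in m, angles in degrees, forces in N, time in s.
With the tool pointing down it reaches from about 0.275 to 0.975 m from the base axis. Payload 8.4 kg.
Tool frame: the origin (TCP) lies at the very end of the fingers, on their centre line; the grasp point (between the pads) lies 19 mm behind it (arm.pinch_z is the distance from the TCP to the grasp point, in m); z points along the fingers, x is the direction in which the jaws open and shut, and the axes are right-handed (so a half turn about z gives the same grasp; the last joint's range is limited). The gripper opens to 92 mm and grips with 3 to 60 N. Pads are 20 mm wide; open, the fingers measure 128 mm over their backs; the gripper's body (75 mm by 189 mm) begins 69 mm behind the grasp point.
Start: joints at [-75.31, 20.225, 93.587, -0, 66.188, -0.138], TCP at [0.16, -0.604, 0.215] pointing down, gripper open.
Joint ranges: [-150.9, 150.9], [-52.94, 120.26], [3.33, 152.33], [-74.26, 254.26], [0, 154.13], [-172.89, 172.89]. Speed limits (degrees/s): [127.2, 127.2, 159.86, 180, 180, 180].

## Interface

Orientations are given as a 3x3 rotation matrix whose columns are the frame's x, y, z axes.
In Python, from station import sensors, eyes, arm gives the robot as it stands.
- The arm moves only by the tool move_arm, never from a script. Its argument "rows" is a list of rows, each a list of 6 numbers: the shift along the tool's x, y, z in m, then the turn, a rotation vector about the tool's x, y, z in degrees. In form: [[tx, ty, tz, rx, ry, rz], ...]. A call has 1 to 12 rows; each row is the pose to reach, as a shift and turn from the pose commanded when the call began, along the tool's axes at that moment; what a row does not reach only later rows make up. A row lasts 1/10 s, in which the tool goes at most 50 mm and 8.59 degrees, less where a joint would pass 70% of its speed; a pose out of reach is approached as far as the arm can. A call with a gripper value outside its range is refused whole. "claw" is the finger opening in m, from 0 to 0.0919, set as the call begins (left out, the last holds). The fingers move at their own pace and stop on an object; "force" is the grip in N (left out, the last holds). Time passes only in rows, so rows that repeat a pose let the fingers close. It gives the time, the measured TCP pose, the force and the opening at its end, in the units of the state.
- sensors.get_state(): the state, without advancing time (a new reading comes with each control period).
- eyes.get_image(name): name is "side" or "top"; returns the picture (400x640x3 uint8, blue, green, red); there is no depth.
- eyes.camera_model(name): a dict with "fx", "fy", "cx", "cy" (pixels), "world_from_camera" (4x4, takes a point from camera to world coordinates). Camera axes: x right, y up, looking along -z (the intrinsics and any distortion apply to the point x, -y, -z); pixel columns grow to the right and rows downward; lengths in m; the calibration is good to about 2 mm. A picture is of the moment at which its call begins. camera_model takes no time and is no camera call.
- arm.sign_off(): hands the job in, once; it reports no verdict.
The state is a dict: "time": time; "q": joint angles; "dq": joint speeds; "tau": joint torques, N m; "eef_pos": TCP position; "orientation": TCP orientation; "wrist_force": force on the tool from outside, world axes, zero at the start; "torque": the same for the moment, N m; "finger_gap": finger opening in m.
Only numpy, scipy, OpenCV 4.12 (cv2) and the standard library are available. Lean on these libraries where they do the work, as an engineer would, in place of code of your own. Each camera call takes 0.05 s, during which the arm holds its last target. There are 200 camera calls.

## Working session

There is one attempt and no reset: what is moved stays moved. The work goes in short steps, Python scripts to look and compute and a tool call to move; the robot and the scene stay as the last step left them, time stands still between calls to the robot, and variables do not carry over. Pictures are saved under pics/ and viewed, about 8 in all and at most 12, crops included, and the job is handed in when it is done.

Besides the shell and the picture viewer there is one more tool, called after "Request:" as a command line: name --pt "numbers of a row" for each row, then --argument value for the rest. move_arm: Moves the arm, as the interface text tells. Its arguments: {"type":"object","properties":{"rows":{"type":"array","items":{"type":"array","items":{"type":"number"}}},"claw":{"type":"number"},"force":{"type":"number"}},"required":["rows"]}

```bash
mkdir -p pics; ls
python3 - <<'E'
from station import sensors, eyes, arm
import cv2,numpy as np
np.set_printoptions(precision=4,suppress=True)
for n in("side","top"):
    cv2.imwrite(f"pics/{n}0.png",eyes.get_image(n)); m=eyes.camera_model(n); print(n,{k:(v if k!='world_from_camera' else np.array(v)) for k,v in m.items()})
s=sensors.get_state();print(s)
E
```

```text
pics
side {'fx': 434.5485330613803, 'fy': 434.5485330613803, 'cx': 313.3238964552853, 'cy': 193.4834528691409, 'world_from_camera': array([[-0.7112,  0.5016, -0.4926, -0.0063],
       [-0.7028, -0.5265,  0.4784,  0.6171],
       [-0.0193,  0.6864,  0.727 ,  1.0855],
       [ 0.    ,  0.    ,  0.    ,  1.    ]])}
top {'fx': 452.67494197616264, 'fy': 452.67494197616264, 'cx': 319.6728995173792, 'cy': 197.82580008691446, 'world_from_camera': array([[-0.0045,  0.9839, -0.1789,  0.4476],
       [-0.9998, -0.0074, -0.0157,  0.0153],
       [-0.0168,  0.1788,  0.9837,  1.2971],
       [ 0.    ,  0.    ,  0.    ,  1.    ]])}
{'time': 0.1, 'q': array([-75.3086,  20.2573,  93.6231,  -0.0016,  66.1894,  -0.1374]), 'dq': array([ 0.0019, -0.1023, -0.1076,  0.0363,  0.0237, -0.0595]), 'tau': array([  0.0001, -59.4905, -33.493 ,   0.0699,   0.0182,  -0.    ]), 'eef_pos': array([ 0.1598, -0.6038,  0.214 ]), 'orientation': array([[ 0.2559, -0.9667, -0.0003],
       [-0.9667, -0.2559,  0.0012],
       [-0.0012,  0.    , -1.    ]]), 'wrist_force': array([-0.083 ,  0.0959, -0.4339]), 'torque': array([ 0.024 ,  0.0127, -0.0253]), 'finger_gap': 0.09166516663425041}
```

View pics/side0.png

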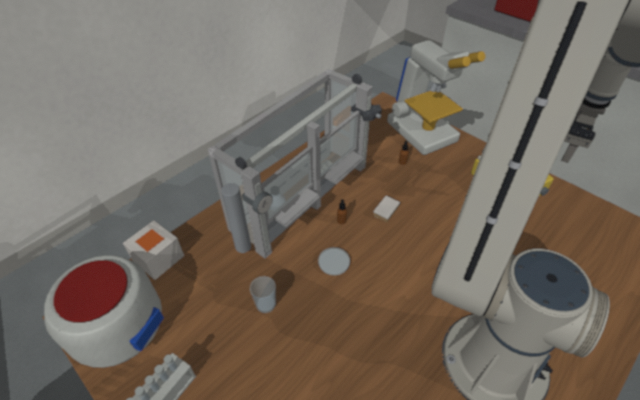

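View pics/top0.png

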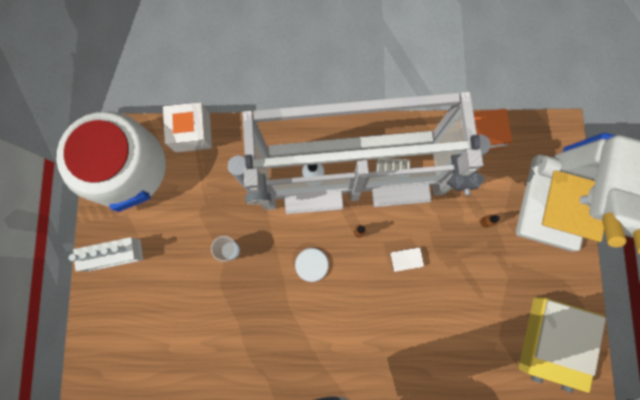

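The clip appears to be on the right post (side about (370,113), top about (465,182)) and the dial on the left. I'll enlarge both to confirm.

Run:
```python
import cv2
a=cv2.imread("pics/side0.png")[65:215,240:420]; b=cv2.imread("pics/top0.png")[130:280,340:520]
cv2.imwrite("pics/side0c.png",cv2.resize(a,(720,600),interpolation=cv2.INTER_CUBIC))
cv2.imwrite("pics/top0c.png",cv2.resize(b,(720,600),interpolation=cv2.INTER_CUBIC))
```

```text
(no output)
```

View pics/side0c.png

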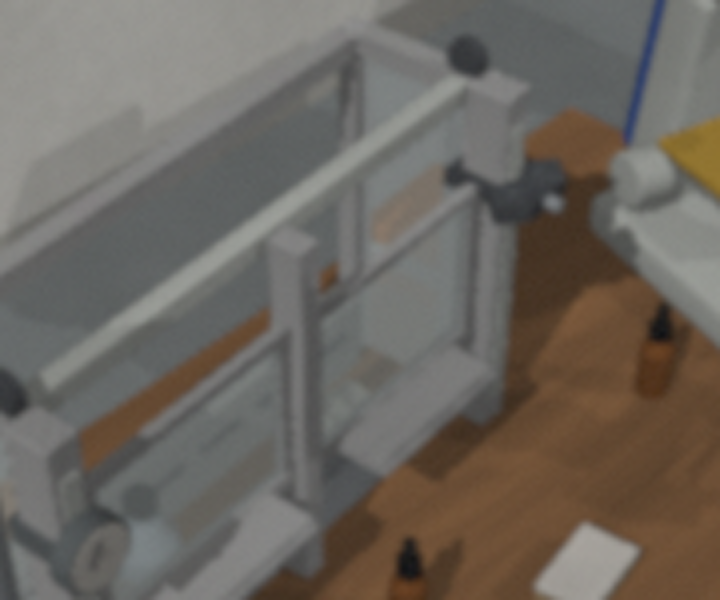

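View pics/top0c.png

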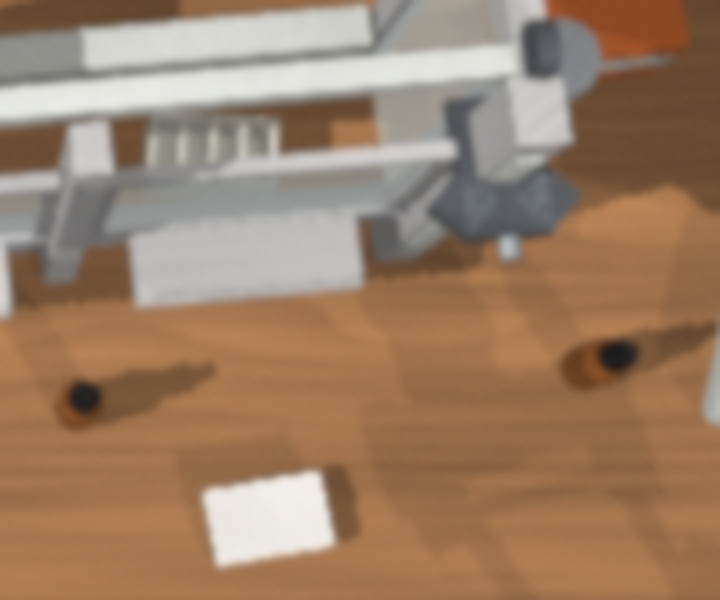

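```bash
cat > h.py <<'E'
import cv2,numpy as np
def crop(img,x0,y0,w,h,k,gamma=.6):
    c=cv2.resize(img[y0:y0+h,x0:x0+w],None,fx=k,fy=k,interpolation=cv2.INTER_CUBIC)
    c=(255*(c/255.)**gamma).astype('uint8')
    for i in range(0,w,5): cv2.line(c,(i*k,0),(i*k,12 if i%10==0 else 5),(0,255,255),1); (i%10==0) and cv2.putText(c,str(x0+i),(i*k+1,22),0,.35,(0,255,255))
    for i in range(0,h,5): cv2.line(c,(0,i*k),(12 if i%10==0 else 5,i*k),(0,255,255),1); (i%10==0) and cv2.putText(c,str(y0+i),(13,i*k+4),0,.35,(0,255,255))
    return c
def proj(m,P):
    T=np.linalg.inv(np.array(m['world_from_camera'])); p=np.atleast_2d(P)@T[:3,:3].T+T[:3,3]
    return np.c_[m['cx']+m['fx']*p[:,0]/-p[:,2], m['cy']-m['fy']*p[:,1]/-p[:,2]]
E
python3 - <<'E'
import cv2,numpy as np
from h import *
s=cv2.imread("pics/side0.png");t=cv2.imread("pics/top0.png")
A=np.vstack([np.hstack([crop(s,345,98,40,28,10),crop(t,440,160,40,28,10)]),np.hstack([crop(s,320,145,50,40,8),crop(t,368,175,50,40,8)])])
cv2.imwrite("pics/z.png",A);print(A.shape)
E
```

```text
(600, 800, 3)
```

View pics/z.png

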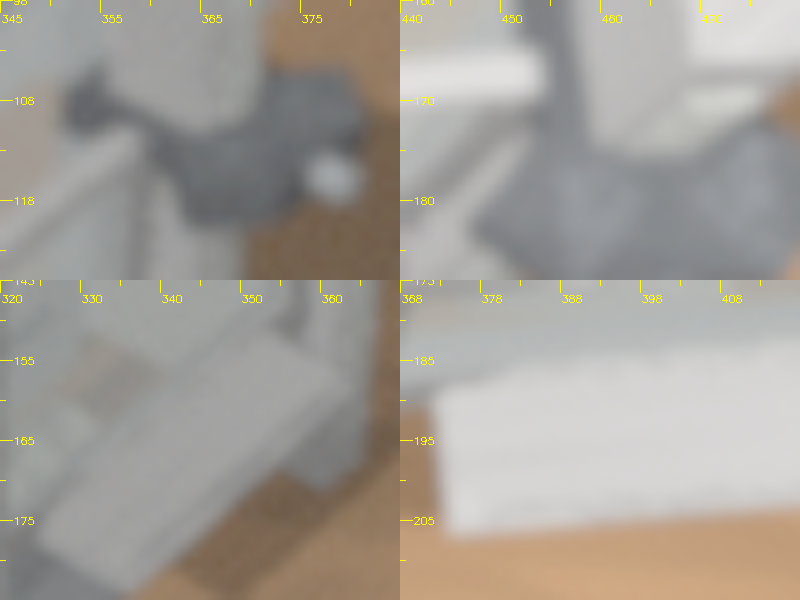

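```bash
cat >> h.py <<'E'
def hood(p,P):
    c,s=np.cos(p[2]),np.sin(p[2]); P=np.atleast_2d(P)
    return np.c_[p[0]+c*P[:,0]-s*P[:,1],p[1]+s*P[:,0]+c*P[:,1],P[:,2]]
E
cat > fit.py <<'E'
from h import *
from station import eyes
from scipy.optimize import least_squares
S,T=eyes.camera_model('side'),eyes.camera_model('top')
def lip(s): return [[-.054,-.042,.112+s],[-.054,-.192,.112+s],[-.004,-.192,.112+s],[-.004,-.042,.112+s]]
def clip(z,xp): return [[xp,-.2,z],[-.055,-.22,z],[-.055,-.27,z],[xp,-.29,z]]
os_=np.array([[335.,183.5],[362,158.5],[353.5,151.3],[324.5,178]])
ot=np.array([[373.8,205.5],[430.5,201],[372.5,189]])
oc=np.array([[447.5,182.5],[457.5,190],[476.5,188],[484.5,179]])
ocb=np.array([[363.5,119.5],[371.5,120.3]]) # bottom of left point / front-left, side
def res(p):
    L=hood(p,lip(p[3])); C=hood(p,clip(p[4],p[5])); B=hood(p,clip(p[4]-.014,p[5]))
    return np.r_[(proj(S,L)-os_).ravel(),(proj(T,L[[0,1,3]])-ot).ravel(),(proj(T,C)-oc).ravel(),(proj(S,B[:2])-ocb).ravel()]
r=least_squares(res,[.75,0,0,.01,.23,-.03],loss='soft_l1')
np.set_printoptions(precision=4,suppress=True); print(r.x); print(r.fun.reshape(-1,2).round(1).tolist())
p=r.x; np.save('p.npy',p)
s=cv2.imread("pics/side0.png");t=cv2.imread("pics/top0.png")
def pan(img,m,x0,y0,w,h,k):
    c=crop(img,x0,y0,w,h,k)
    for z,col in((p[4],(0,255,0)),(p[4]-.014,(0,0,255))):
        q=(proj(m,hood(p,clip(z,p[5])))-[x0,y0]+.5)*k; cv2.polylines(c,[q.astype(int)],False,col,1)
    for z,col in((p[3],(0,255,0)),(p[3]-.012,(0,0,255))):
        q=(proj(m,hood(p,lip(z)))-[x0,y0]+.5)*k; cv2.polylines(c,[q.astype(int)],True,col,1)
    return c
cv2.imwrite("pics/fit.png",np.hstack([pan(s,S,320,95,65,95,6),pan(t,T,425,160,65,95,6)]))
print('edge',hood(p,[-.054,-.117,.1+p[3]]),'bottom need',p[4]-.012)
R=[.0]
T0=lambda u,v,z,m:(lambda W:(W[:3,3]+(W[:3,:3]@[(u-m['cx'])/m['fx'],-(v-m['cy'])/m['fy'],-1])*((W[2,3]-z)/-(W[:3,:3]@[(u-m['cx'])/m['fx'],-(v-m['cy'])/m['fy'],-1])[2])))(np.array(m['world_from_camera']))
print('dropA',T0(361,229.5,.099,T),'slidebox',T0(407,260,.026,T),'dropB',T0(494,218.5,.099,T))
E
python3 fit.py
```

```text
[ 0.6901 -0.0641  0.0811 -0.0091  0.2593 -0.0358]
[[0.6, -0.3], [1.2, 0.0], [-2.3, 1.0], [-1.1, -1.7], [0.2, 1.2], [-0.5, 0.8], [-0.5, -0.6], [-0.1, -0.1], [-0.4, -0.3], [2.0, -0.2], [1.3, 0.1], [-0.7, 1.5], [0.0, -0.0]]
edge [[ 0.6457 -0.1851  0.0909]] bottom need 0.2473204817025253
dropA [ 0.5792 -0.0748  0.099 ] slidebox [ 0.5015 -0.2061  0.026 ] dropB [ 0.6063 -0.4275  0.099 ]
```

View pics/fit.png

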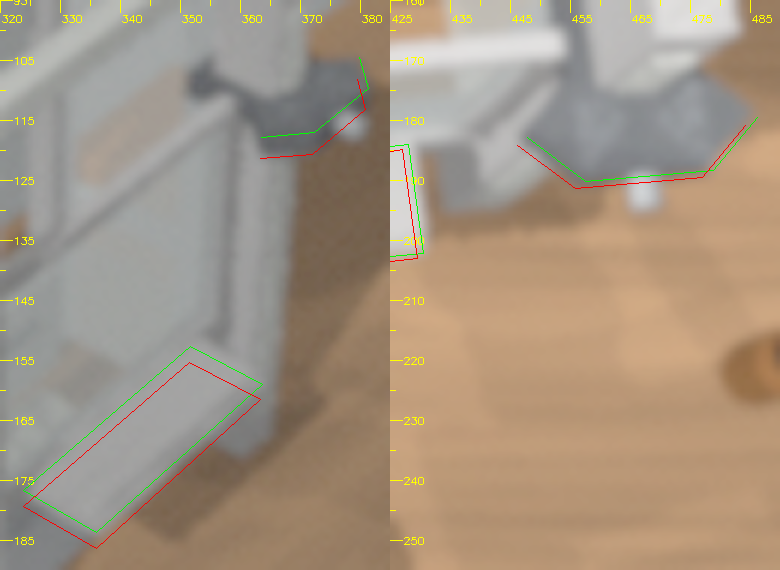

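```bash
cat >> h.py <<'E'
from scipy.spatial.transform import Rotation as Ro
def goto(pos,yaw,down):
    "shift/turn in tool axes from the measured pose to pos, tool z forward with yaw, tilted down (deg), jaws level"
    from station import sensors
    s=sensors.get_state(); R=np.array(s['orientation'])
    y,a=np.radians([yaw,down]); z=np.array([np.cos(y)*np.cos(a),np.sin(y)*np.cos(a),-np.sin(a)]); x=np.array([np.sin(y),-np.cos(y),0])
    G=np.c_[x,np.cross(z,x),z]
    print('t',s['time'],'shift',(R.T@(np.array(pos)-s['eef_pos'])).round(4),'rot',Ro.from_matrix(R.T@G).as_rotvec(degrees=True).round(2))
E
python3 -c "
from station import arm
print([a for a in dir(arm) if a[0]!='_'])
from h import *
goto([.42,-.30,.30],4.6,8)"
```

```text
['Unreachable', 'pinch_z', 'sign_off']
t 0.1 shift [-0.2272 -0.3292 -0.0858] rot [81.77  7.38  8.37]
```

Request:
move_arm --pt "-0.02 -0.03 -0.06 7 0.6 0.7" --pt "-0.04 -0.06 -0.086 14 1.3 1.4" --pt "-0.06 -0.09 -0.086 21 1.9 2.1" --pt "-0.085 -0.12 -0.086 28 2.5 2.8" --pt "-0.11 -0.16 -0.086 35 3.1 3.5" --pt "-0.13 -0.19 -0.086 42 3.8 4.2" --pt "-0.15 -0.22 -0.086 49 4.4 5" --pt "-0.17 -0.25 -0.086 56 5 5.7" --pt "-0.19 -0.28 -0.086 63 5.7 6.4" --pt "-0.21 -0.31 -0.086 70 6.3 7.1" --pt "-0.227 -0.329 -0.086 76 6.9 7.8" --pt "-0.227 -0.329 -0.086 81.8 7.4 8.4" --claw 0

```text
time: 1.3
eef_pos: [0.4203, -0.2978, 0.3009]
orientation: [[0.08, -0.135, 0.988], [-0.997, -0.011, 0.079], [0.001, -0.991, -0.135]]
wrist_force: [0.7, 0.4, 0.4]
finger_gap: 0.0005
```

Run:
```python
from station import sensors,eyes
from h import *
np.set_printoptions(precision=3,suppress=True)
s=sensors.get_state();print(s['q'],s['eef_pos'],s['orientation'],s['finger_gap'])
goto([.56,-.215,.30],4.6,8)
a=eyes.get_image('side');b=eyes.get_image('top');cv2.imwrite('pics/s1.png',a)
cv2.imwrite('pics/m1.png',np.vstack([a[60:400,200:640].repeat(1,0),b[60:320,200:640]]))
```

```text
[-78.929  20.046 137.121  92.961  80.325 -67.009] [ 0.42  -0.298  0.301] [[ 0.08  -0.135  0.988]
 [-0.997 -0.011  0.079]
 [ 0.001 -0.991 -0.135]] 0.0004516603947469058
t 1.3 shift [-0.071 -0.019  0.145] rot [-0.23 -0.03  0.03]
```

View pics/m1.png

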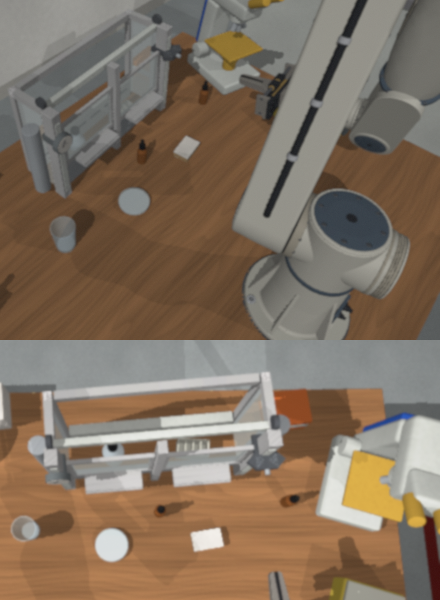

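The wrist clears well and the fingers point at the hood. The clip is on the right post, so I go for the right sash.

Request:
move_arm --pt "-0.018 -0.005 0.036 0 0 0" --pt "-0.036 -0.01 0.072 0 0 0" --pt "-0.054 -0.015 0.108 0 0 0" --pt "-0.071 -0.019 0.145 0 0 0" --pt "-0.071 -0.019 0.145 0 0 0"

```text
time: 1.9
eef_pos: [0.5634, -0.2141, 0.3009]
orientation: [[0.088, -0.137, 0.987], [-0.996, -0.015, 0.086], [0.003, -0.99, -0.138]]
wrist_force: [0.2, -0.2, 0.0]
finger_gap: 0.0004
```

Run:
```python
from station import sensors
from h import *
s=sensors.get_state();print(s['q'].round(1),s['eef_pos'])
goto([.565,-.215,.08],4.6,8)
goto([.672,-.207,.08],4.6,8)
```

```text
[-49.8  19.4 138.3 120.4  69.9 -70.9] [ 0.56340686 -0.21405442  0.3008797 ]
t 1.9 shift [0.0004 0.2186 0.032 ] rot [-0.07  0.4   0.22]
t 1.9 shift [0.0018 0.2038 0.1382] rot [-0.07  0.4   0.22]
```

Request:
move_arm --pt "0 0.03 0.005 0 0 0" --pt "0 0.06 0.01 0 0 0" --pt "0 0.09 0.014 0 0 0" --pt "0 0.12 0.018 0 0 0" --pt "0 0.15 0.022 0 0 0" --pt "0 0.18 0.026 0 0 0" --pt "0 0.205 0.03 0 0 0" --pt "0 0.2186 0.032 0 0 0" --pt "0 0.2186 0.032 0 0 0"

```text
time: 2.8
eef_pos: [0.5617, -0.2194, 0.0773]
orientation: [[0.08, -0.139, 0.987], [-0.997, -0.011, 0.079], [-0.001, -0.99, -0.139]]
wrist_force: [0.4, 0.2, -0.6]
finger_gap: -0.0
```

Run:
```python
from station import sensors,eyes
from h import *
s=sensors.get_state();print(s['q'].round(1),s['eef_pos'],s['orientation'].round(3).tolist())
goto([.672,-.207,.08],4.6,8)
a=eyes.get_image('side');b=eyes.get_image('top')
cv2.imwrite('pics/m2.png',np.vstack([cv2.resize(a[80:260,300:500],None,fx=2,fy=2)[:300],cv2.resize(b[150:290,340:540],None,fx=2,fy=2)]))
```

```text
[-50.4  57.4 134.1 125.8  88.7 -99.4] [ 0.56169891 -0.21936138  0.07728443] [[0.08, -0.139, 0.987], [-0.997, -0.011, 0.079], [-0.001, -0.99, -0.139]]
t 2.8 shift [-0.0035 -0.0181  0.1095] rot [-0.01 -0.02 -0.03]
```

View pics/m2.png

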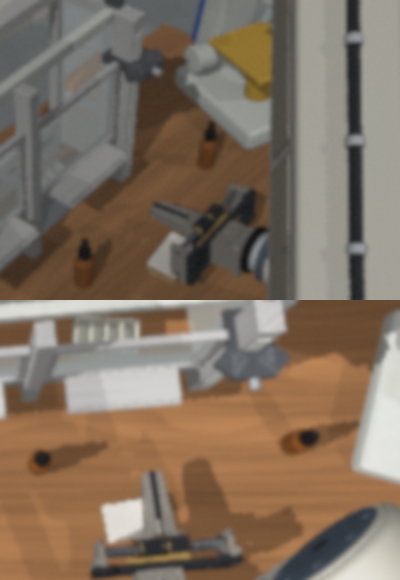

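The closed fingers are level in front of the right lip, tip at top-view pixel (416,235), with the body clear of bottle and slide box. I'll slide them beneath the lip.

Request:
move_arm --pt "-0.001 -0.004 0.025 0 0 0" --pt "-0.002 -0.009 0.05 0 0 0" --pt "-0.003 -0.013 0.075 0 0 0" --pt "-0.0035 -0.017 0.095 0 0 0" --pt "-0.0035 -0.018 0.1095 0 0 0" --pt "-0.0035 -0.018 0.1095 0 0 0" --pt "-0.0035 -0.018 0.1095 0 0 0"

```text
time: 3.6
eef_pos: [0.6715, -0.2058, 0.0817]
orientation: [[0.08, -0.138, 0.987], [-0.997, -0.012, 0.079], [0.001, -0.99, -0.138]]
wrist_force: [-1.0, 0.1, 0.4]
finger_gap: 0.0006
```

Run:
```python
from station import sensors,eyes
from h import *
s=sensors.get_state();print(s['q'].round(1),s['eef_pos'],s['wrist_force'])
goto(s['eef_pos']+[0,0,.05],4.6,8)
```

```text
[-36.7  54.4 126.7 138.8  82.9 -90.8] [ 0.67145224 -0.20583876  0.08170924] [-1.00810698  0.08025523  0.37253961]
t 3.6 shift [ 0.0001 -0.0495 -0.0069] rot [-0.06 -0.02  0.08]
```

Request:
move_arm --pt "0 -0.004 -0.0006 0 0 0" --pt "0 -0.008 -0.0011 0 0 0" --pt "0 -0.012 -0.0017 0 0 0" --pt "0 -0.016 -0.0022 0 0 0" --pt "0 -0.02 -0.0028 0 0 0"

```text
time: 4.1
eef_pos: [0.6713, -0.2062, 0.101]
orientation: [[0.079, -0.139, 0.987], [-0.997, -0.012, 0.078], [0.001, -0.99, -0.14]]
wrist_force: [-1.7, -1.0, -3.1]
finger_gap: 0.0004
```

Request:
move_arm --pt "0 -0.005 -0.0007 0 0 0" --pt "0 -0.01 -0.0014 0 0 0" --pt "0 -0.015 -0.0021 0 0 0" --pt "0 -0.02 -0.0028 0 0 0"

```text
time: 4.5
eef_pos: [0.6717, -0.2059, 0.1218]
orientation: [[0.08, -0.138, 0.987], [-0.997, -0.012, 0.079], [0.001, -0.99, -0.138]]
wrist_force: [-2.1, -1.7, -2.4]
finger_gap: 0.0003
```

Request:
move_arm --pt "0 -0.006 -0.0008 0 0 0" --pt "0 -0.012 -0.0017 0 0 0" --pt "0 -0.019 -0.0026 0 0 0" --pt "0 -0.026 -0.0036 0 0 0" --pt "0 -0.033 -0.0046 0 0 0" --pt "0 -0.04 -0.0056 0 0 0" --pt "0 -0.047 -0.0066 0 0 0" --pt "0 -0.054 -0.0075 0 0 0" --pt "0 -0.061 -0.0085 0 0 0" --pt "0 -0.067 -0.0093 0 0 0" --pt "0 -0.072 -0.01 0 0 0" --pt "0 -0.077 -0.0107 0 0 0"

```text
time: 5.7
eef_pos: [0.6718, -0.2058, 0.1996]
orientation: [[0.08, -0.138, 0.987], [-0.997, -0.012, 0.079], [0.001, -0.99, -0.138]]
wrist_force: [-2.0, -1.6, -2.0]
finger_gap: 0.0004
```

Run:
```python
from station import sensors,eyes
from h import *
s=sensors.get_state();print(s['q'].round(1),s['eef_pos'],s['wrist_force'])
S=np.mean([eyes.get_image('side') for _ in range(3)],0).astype('uint8');T=np.mean([eyes.get_image('top') for _ in range(3)],0).astype('uint8')
cv2.imwrite('pics/s3.png',S);cv2.imwrite('pics/t3.png',T)
cv2.imwrite('pics/m3.png',np.vstack([crop(S,310,98,80,62,8)[:,:640],np.zeros((4,640,3),'uint8')]))
a=crop(S,315,98,75,50,10);b=crop(T,365,165,125,0+15,6) if 0 else None
cv2.imwrite('pics/m3.png',a)
```

```text
[-36.7  37.5 130.2 136.9  72.9 -81.6] [ 0.67180775 -0.20578917  0.19956951] [-2.04592948 -1.55045846 -2.03362188]
```

View pics/m3.png

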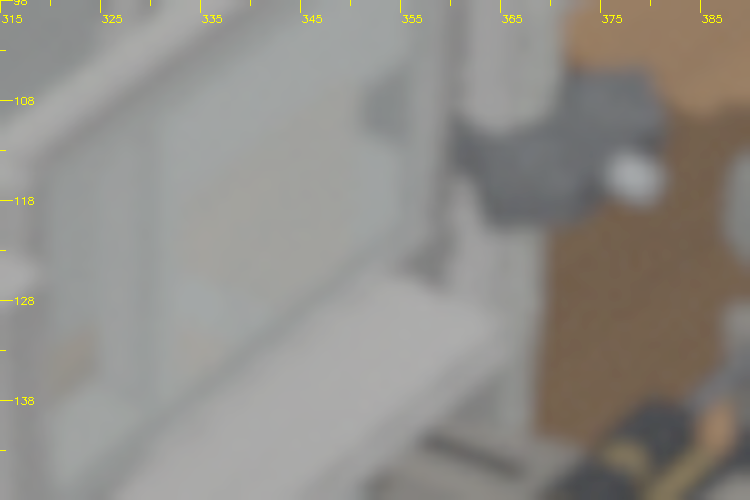

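Run:
```python
from h import *
S=cv2.imread('pics/s3.png');T=cv2.imread('pics/t3.png')
cv2.imwrite('pics/m4.png',np.vstack([crop(T,364,160,125,54,6,.8),crop(S,310,120,125,44,6,.8)]))
```

```text
(no output)
```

View pics/m4.png

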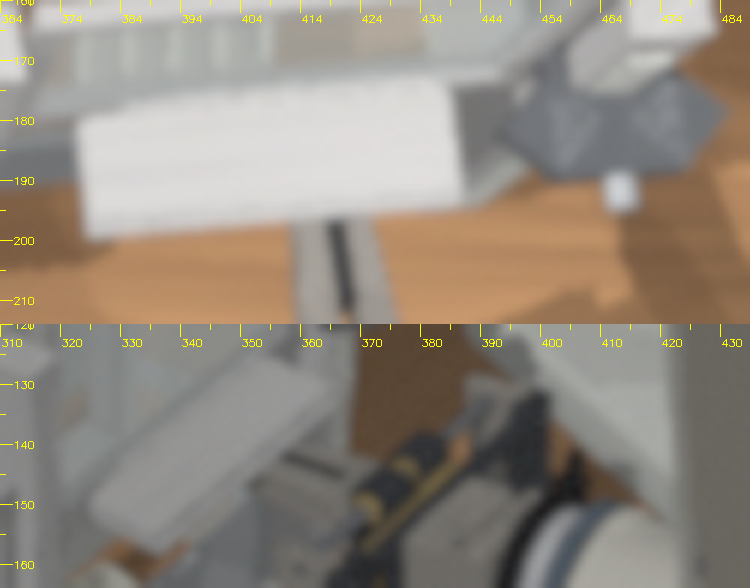

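```bash
cat > fit2.py <<'E'
from h import *
from station import eyes
from scipy.optimize import least_squares
np.set_printoptions(precision=4,suppress=True,linewidth=150)
S,T=eyes.camera_model('side'),eyes.camera_model('top')
def lip(z): return [[-.054,-.042,z],[-.054,-.192,z],[-.004,-.192,z],[-.004,-.042,z]]
def clip(z,xp): return [[xp,-.2,z],[-.055,-.22,z],[-.055,-.27,z],[xp,-.29,z]]
s0=np.array([[334.5,183.5],[362.5,158.5],[353.5,151.3],[324.5,178]])
t0=np.array([[373.8,205.3],[430.5,200.7],[372.5,189]])
s1=np.array([[334,157],[365,130.2],[354,125.2],[325,149.3]])
t1=np.array([[378.3,199.2],[441.5,194],[439,173.3],[377,180.3]])
tc=np.array([[446.8,181.6],[456.2,190.2],[478.5,188],[485.5,178.8]])
sb=np.array([[363.2,119.7],[371.5,120.3]])
def res(p,full=False):
    x,y,a,z0,z1,zc,xp=p[:7]; os,ot=p[7:9],p[9:11]; P=lambda m,Q,o:proj(m,hood(p,Q))+o
    L0,L1=np.array(lip(z0)),np.array(lip(z1))
    g=[P(S,L0,os)-s0,P(T,L0[[0,1,3]],ot)-t0,P(S,L1,os)-s1,P(T,L1,ot)-t1,P(T,clip(zc,xp),ot)-tc,P(S,clip(zc-.014,xp)[:2],os)-sb]
    if full:
        for q in g: print(q.round(1).tolist())
    return np.r_[np.concatenate(g).ravel(),p[7:11]/.7,(z1-.225)/.003*W]
for W in(0,1):
    r=least_squares(res,[.69,-.064,.08,.11,.225,.25,-.03,0,0,0,0],loss='soft_l1'); print(W,r.x,'cost',r.cost)
    J=r.jac; C=np.linalg.inv(J.T@J); print('sd z0 z1 zc, zc-z1',np.sqrt(np.diag(C))[3:6],np.sqrt(C[4,4]+C[5,5]-2*C[4,5]),'diff',r.x[5]-r.x[4])
res(r.x,True)
E
python3 fit2.py
```

```text
0 [ 0.6897 -0.0644  0.0807  0.1026  0.2181  0.2588 -0.034   0.0984 -0.0964  0.0182 -0.0785] cost 12.80746387474814
sd z0 z1 zc, zc-z1 [0.0054 0.0048 0.0046] 0.003668252873681501 diff 0.04066420101456206
1 [ 0.6882 -0.0629  0.0822  0.1066  0.2228  0.2619 -0.0339  0.0624  0.365   0.2065 -0.2132] cost 13.521283216821146
sd z0 z1 zc, zc-z1 [0.0046 0.0032 0.004 ] 0.0034628261104244816 diff 0.039107682433011326
[[1.4, -0.3], [1.0, -0.1], [-2.1, 1.0], [-0.9, -1.7]]
[[0.1, 1.6], [-0.4, 1.3], [-0.6, -0.4]]
[[2.6, -1.3], [0.9, 0.7], [-1.0, -0.4], [-1.4, -0.5]]
[[0.5, 0.1], [-0.6, -0.2], [-0.9, 0.3], [-0.5, -1.2]]
[[0.5, 0.3], [0.9, -0.2], [0.1, 0.1], [0.3, -0.3]]
[[-0.6, 1.2], [0.3, 0.1]]
```

```bash
cat >> h.py <<'E'
HP=[.6882,-.0629,.0822]
def tohood(P):
    c,s=np.cos(HP[2]),np.sin(HP[2]); d=np.array(P)-[HP[0],HP[1],0]; return np.array([c*d[0]+s*d[1],-s*d[0]+c*d[1],d[2]])
def gh(x,y,z): goto(hood(HP,[x,y,z])[0],4.6,8)
E
python3 - <<'E'
from h import *
from station import sensors
s=sensors.get_state();h=tohood(s['eef_pos']);print(h)
gh(h[0],h[1],.183);gh(-.10,h[1],.183);gh(-.10,-.226,.200);gh(h[0],-.226,.205)
E
```

```text
[-0.0278448  -0.14103448  0.19934911]
t 6.0 shift [-0.      0.0162  0.0023] rot [-0.09 -0.02  0.08]
t 6.0 shift [ 0.0001  0.0261 -0.0692] rot [-0.09 -0.02  0.08]
t 6.0 shift [ 0.0851  0.0094 -0.0714] rot [-0.09 -0.02  0.08]
t 6.0 shift [ 0.085  -0.0055 -0.0006] rot [-0.09 -0.02  0.08]
```

The estimate puts the clip top about 40 mm above the lip top, ±4 mm. To improve on that, I'll feel the underside of the fixed clip lightly with the same fingertips. The finger offset then cancels: clip underside = mark − 14 mm, lip underside = lip top − 12 mm.

Request:
move_arm --pt "0 0.008 0.001 0 0 0" --pt "0 0.0162 0.0023 0 0 0" --pt "0 0.019 -0.02 0 0 0" --pt "0 0.023 -0.045 0 0 0" --pt "0 0.0261 -0.0692 0 0 0" --pt "0 0.0261 -0.0692 0 0 0" --pt "0.03 0.02 -0.07 0 0 0" --pt "0.06 0.015 -0.071 0 0 0" --pt "0.085 0.0094 -0.0714 0 0 0" --pt "0.085 0.004 -0.047 0 0 0" --pt "0.085 -0.001 -0.023 0 0 0" --pt "0.085 -0.0055 -0.0006 0 0 0"

```text
time: 7.2
eef_pos: [0.6804, -0.291, 0.2046]
orientation: [[0.079, -0.137, 0.987], [-0.997, -0.012, 0.078], [0.001, -0.99, -0.138]]
wrist_force: [0.6, -0.2, 0.1]
finger_gap: 0.0004
```

Run:
```python
from h import *
from station import sensors
s=sensors.get_state();h=tohood(s['eef_pos']);print(h,s['wrist_force'],s['time'])
gh(-.0278,-.226,.218)
```

```text
[-0.02653771 -0.22670511  0.20455349] [ 0.56248426 -0.17428141  0.11811228] 7.2
t 7.2 shift [-0.0007 -0.0131 -0.0031] rot [-0.07 -0.09  0.04]
```

Request:
move_arm --pt "0 -0.005 -0.001 0 0 0" --pt "0 -0.01 -0.0018 0 0 0" --pt "0 -0.014 -0.0026 0 0 0" --pt "0 -0.017 -0.003 0 0 0" --pt "0 -0.017 -0.003 0 0 0"

```text
time: 7.7
eef_pos: [0.6777, -0.2911, 0.2225]
orientation: [[0.079, -0.138, 0.987], [-0.997, -0.012, 0.078], [0.001, -0.99, -0.138]]
wrist_force: [0.1, -0.0, 0.5]
finger_gap: 0.0004
```

Request:
move_arm --pt "0 -0.001 -0.00014 0 0 0" --pt "0 -0.002 -0.00028 0 0 0" --pt "0 -0.003 -0.0004 0 0 0"

```text
time: 8.0
eef_pos: [0.678, -0.2906, 0.2249]
orientation: [[0.079, -0.138, 0.987], [-0.997, -0.012, 0.078], [0.001, -0.99, -0.139]]
wrist_force: [0.6, -0.9, -0.4]
finger_gap: 0.0003
```

Request:
move_arm --pt "0 -0.001 -0.00014 0 0 0" --pt "0 -0.002 -0.00028 0 0 0" --pt "0 -0.003 -0.0004 0 0 0"

```text
time: 8.3
eef_pos: [0.6782, -0.2905, 0.2281]
orientation: [[0.08, -0.138, 0.987], [-0.997, -0.012, 0.079], [0.001, -0.99, -0.139]]
wrist_force: [-0.4, -0.4, 0.4]
finger_gap: 0.0
```

Request:
move_arm --pt "0 -0.001 -0.00014 0 0 0" --pt "0 -0.002 -0.00028 0 0 0"

```text
time: 8.5
eef_pos: [0.6782, -0.2905, 0.2302]
orientation: [[0.08, -0.138, 0.987], [-0.997, -0.012, 0.079], [0.001, -0.99, -0.138]]
wrist_force: [-0.2, 0.2, 0.8]
finger_gap: 0.0005
```

Request:
move_arm --pt "0 -0.001 -0.00014 0 0 0" --pt "0 -0.002 -0.00028 0 0 0"

```text
time: 8.7
eef_pos: [0.6782, -0.2906, 0.2322]
orientation: [[0.08, -0.138, 0.987], [-0.997, -0.012, 0.079], [0.001, -0.99, -0.138]]
wrist_force: [0.2, -0.4, -0.1]
finger_gap: 0.0003
```

Request:
move_arm --pt "0 -0.001 -0.00014 0 0 0" --pt "0 -0.002 -0.00028 0 0 0"

```text
time: 8.9
eef_pos: [0.6782, -0.2906, 0.2342]
orientation: [[0.08, -0.138, 0.987], [-0.997, -0.012, 0.079], [0.001, -0.99, -0.138]]
wrist_force: [0.3, 0.7, 0.9]
finger_gap: 0.0003
```

Request:
move_arm --pt "0 -0.001 -0.00014 0 0 0" --pt "0 -0.002 -0.00028 0 0 0"

```text
time: 9.1
eef_pos: [0.678, -0.2905, 0.2354]
orientation: [[0.079, -0.14, 0.987], [-0.997, -0.012, 0.078], [0.001, -0.99, -0.14]]
wrist_force: [3.7, -0.6, -6.0]
finger_gap: 0.0004
```

Request:
move_arm --pt "0 -0.001 -0.00014 0 0 0" --pt "0 -0.002 -0.00028 0 0 0"

```text
time: 9.3
eef_pos: [0.6778, -0.2905, 0.2356]
orientation: [[0.079, -0.143, 0.987], [-0.997, -0.011, 0.078], [-0.0, -0.99, -0.144]]
wrist_force: [7.7, -2.5, -14.2]
finger_gap: 0.0006
```

Contact with the clip underside came at TCP z ≈ 0.2353 (force jumps to 6 N, then 14 N), so the lip push should end at TCP z ≈ 0.2373. Now back under the lip.

Run:
```python
from h import *
from station import sensors
s=sensors.get_state();h=tohood(s['eef_pos']);print(h)
gh(h[0],h[1],.215);gh(-.10,h[1],.205);gh(-.10,-.135,.180);gh(-.0285,-.135,.180)
```

```text
[-0.02909073 -0.22593416  0.23557391]
t 9.3 shift [0.     0.0204 0.003 ] rot [ 0.27 -0.07 -0.02]
t 9.3 shift [ 0.0002  0.0405 -0.0658] rot [ 0.27 -0.07 -0.02]
t 9.3 shift [-0.0907  0.0652 -0.0625] rot [ 0.27 -0.07 -0.02]
t 9.3 shift [-0.0909  0.055   0.0083] rot [ 0.27 -0.07 -0.02]
```

Request:
move_arm --pt "0 0.01 0.0015 0 0 0" --pt "0 0.0204 0.003 0 0 0" --pt "0 0.027 -0.02 0 0 0" --pt "0 0.034 -0.045 0 0 0" --pt "0 0.0405 -0.0658 0 0 0" --pt "-0.03 0.05 -0.065 0 0 0" --pt "-0.06 0.06 -0.063 0 0 0" --pt "-0.0907 0.067 -0.0625 0 0 0" --pt "-0.091 0.067 -0.0625 0 0 0" --pt "-0.091 0.063 -0.035 0 0 0" --pt "-0.091 0.059 -0.01 0 0 0" --pt "-0.091 0.057 0.0083 0 0 0"

```text
time: 10.5
eef_pos: [0.6731, -0.2006, 0.1811]
orientation: [[0.079, -0.136, 0.988], [-0.997, -0.013, 0.078], [0.002, -0.991, -0.136]]
wrist_force: [1.4, -0.9, -0.6]
finger_gap: 0.0002
```

Run:
```python
from h import *
from station import sensors
s=sensors.get_state();h=tohood(s['eef_pos']);print(h,s['wrist_force'],s['time'])
gh(-.0289,-.135,.196);gh(-.0289,-.135,.232)
```

```text
[-0.02639556 -0.1359419   0.18109253] [ 1.41403622 -0.85249984 -0.6437978 ] 10.5
t 10.5 shift [-0.0009 -0.0144 -0.0045] rot [-0.16 -0.07  0.09]
t 10.5 shift [-0.0008 -0.0501 -0.0094] rot [-0.16 -0.07  0.09]
```

Request:
move_arm --pt "0 -0.005 -0.0025 0 0 0" --pt "0 -0.01 -0.0038 0 0 0" --pt "0 -0.0145 -0.0045 0 0 0" --pt "0 -0.019 -0.0051 0 0 0" --pt "0 -0.024 -0.0058 0 0 0" --pt "0 -0.029 -0.0065 0 0 0" --pt "0 -0.034 -0.0072 0 0 0" --pt "0 -0.039 -0.0079 0 0 0" --pt "0 -0.043 -0.0084 0 0 0" --pt "0 -0.046 -0.0088 0 0 0" --pt "0 -0.049 -0.0092 0 0 0" --pt "0 -0.05 -0.0094 0 0 0"

```text
time: 11.7
eef_pos: [0.6689, -0.1999, 0.2317]
orientation: [[0.08, -0.138, 0.987], [-0.997, -0.012, 0.079], [0.001, -0.99, -0.138]]
wrist_force: [-1.7, -0.5, -2.4]
finger_gap: 0.0005
```

Request:
move_arm --pt "0 -0.001 -0.0001 0 0 0" --pt "0 -0.002 -0.0003 0 0 0" --pt "0 -0.003 -0.0004 0 0 0" --pt "0 -0.003 -0.0004 0 0 0"

```text
time: 12.1
eef_pos: [0.6689, -0.1999, 0.2344]
orientation: [[0.08, -0.138, 0.987], [-0.997, -0.012, 0.079], [0.001, -0.99, -0.138]]
wrist_force: [-1.3, -0.0, -0.9]
finger_gap: 0.0007
```

Request:
move_arm --pt "0 -0.001 -0.0001 0 0 0" --pt "0 -0.002 -0.0003 0 0 0" --pt "0 -0.0031 -0.0004 0 0 0" --pt "0 -0.0031 -0.0004 0 0 0"

```text
time: 12.5
eef_pos: [0.6689, -0.1999, 0.2376]
orientation: [[0.08, -0.138, 0.987], [-0.997, -0.012, 0.079], [0.001, -0.99, -0.138]]
wrist_force: [-0.9, -0.1, -1.5]
finger_gap: 0.0005
```

Run:
```python
from h import *
from station import sensors,eyes
for _ in range(4):
    s=sensors.get_state();print(s['eef_pos'],s['wrist_force'],s['time']);
    a=eyes.get_image('side')
gh(-.031,-.135,.215);gh(-.12,-.135,.205)
```

```text
[ 0.66891829 -0.19993527  0.23761802] [-0.89362306 -0.05565274 -1.46487494] 12.5
[ 0.66894459 -0.19995023  0.23764245] [-0.8011938   0.19494565 -2.00122957] 12.55
[ 0.66892783 -0.19993072  0.23757299] [-1.87445922 -0.31453806 -2.36330685] 12.6
[ 0.66896197 -0.19993627  0.23760793] [-0.8304794   0.31345123 -0.70991434] 12.65
t 12.7 shift [-0.      0.0225  0.0026] rot [-0.06 -0.04  0.07]
t 12.7 shift [ 0.0002  0.0447 -0.0842] rot [-0.06 -0.04  0.07]
```

Measured TCP z is 0.2376, the corrected target. I'll lower away and retract straight out, then look.

Request:
move_arm --pt "0 0.006 0.0008 0 0 0" --pt "0 0.014 0.0018 0 0 0" --pt "0 0.0225 0.0026 0 0 0" --pt "0 0.0225 0.0026 0 0 0" --pt "0 0.028 -0.018 0 0 0" --pt "0 0.034 -0.042 0 0 0" --pt "0 0.04 -0.066 0 0 0" --pt "0 0.0447 -0.0842 0 0 0" --pt "0 0.047 -0.1 0 0 0" --pt "0 0.047 -0.1 0 0 0"

```text
time: 13.7
eef_pos: [0.5625, -0.2089, 0.2042]
orientation: [[0.078, -0.139, 0.987], [-0.997, -0.01, 0.077], [-0.0, -0.99, -0.139]]
wrist_force: [0.4, -1.1, 0.2]
finger_gap: 0.0002
```

Run:
```python
from h import *
from station import sensors,eyes
s=sensors.get_state();print(s['eef_pos'],s['wrist_force'],s['time'])
S=np.mean([eyes.get_image('side') for _ in range(4)],0).astype('uint8');T=eyes.get_image('top')
cv2.imwrite('pics/s5.png',S)
m=eyes.camera_model('side')
P=proj(m,hood(HP,[[-.054,-.042,.263],[-.054,-.192,.263],[-.055,-.22,.263],[-.055,-.27,.263]]));print(P)
cv2.imwrite('pics/m5.png',np.vstack([crop(S,315,98,80,44,8)[:,:640],cv2.resize(T[140:290,330:550],(640,436))[:240]]))
```

```text
[ 0.56252964 -0.20888764  0.20420841] [ 0.44885516 -1.12359855  0.23409638] 13.7
[[336.82393784 144.96807322]
 [366.68739413 120.25346014]
 [372.14849694 116.07431028]
 [381.15325502 108.61570927]]
```

View pics/m5.png

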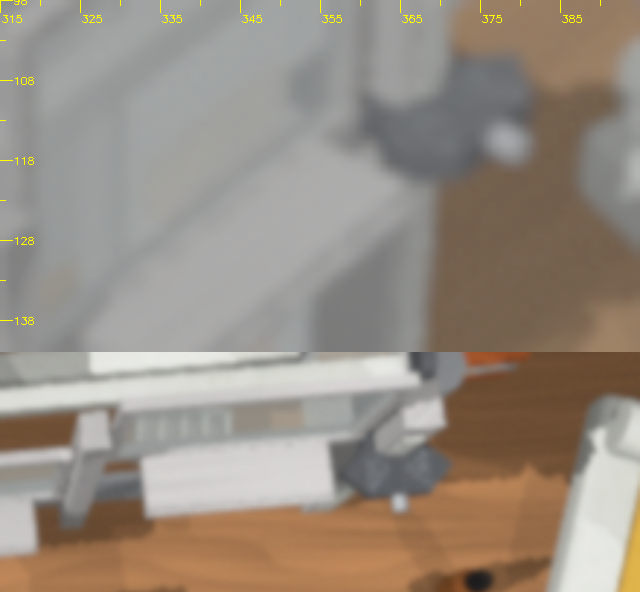

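```bash
python3 -c "
from station import arm
print(arm.sign_off())"
```

```text
the job is handed in; nothing more can be done
None
```

I pushed the right sash up from beneath its lip with the closed fingertips, without pinching. It was the right one because the clip is on the right outer post. The lip top should be level with the clip top to within about 1–2 mm. I then lowered the fingers off it, backed out and handed in at about 14 s of the 38 s.

- **Setting the height:** The camera fit alone was only good to about 4 mm, so I also felt the clip's underside with the same fingertips. This pressed on the fixed clip with up to about 16 N. Contact came at TCP z ≈ 0.2353. Allowing for the 14 mm clip, the 12 mm lip and a slightly shallower finger position, I stopped the push at TCP z 0.2376. The fingers were still carrying the lip at 1–2 N.
- **Last check:** In the side picture after withdrawing, the lip's front corner and the clip's front corner both sat about 1 pixel (roughly 4 mm) below their predicted level positions. That points to a shared calibration offset rather than a mismatch between the two.
- **What disagreed:** My first camera-only fit put the sash 9 mm below its lowest stop, which is impossible, so I dropped it for the later fit and the contact reading. I read the image corners by eye; they are good to about 1 pixel.
- **Surroundings:** I saw no contact with the other window or the bystanders. In the final top view, which covers only the right side of the scene, nothing looked moved.

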